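# Move the battery pack from the tension head to its charger

### The arm

A 6-joint arm with a two-finger parallel gripper is mounted at the origin on the work surface. World frame = base frame: x ahead of the robot, y to its left, z up, the work surface at z = 0. Lengths are in m, angles in rad, forces in N, time in s.
With the tool pointing down it reaches from about 0.25 to 0.725 m from the base axis. Payload 4 kg.
Tool frame: the origin (TCP) lies midway between the tips of the shut fingers; the grasp point (between the pads) lies 19 mm behind it; z points along the fingers, y is the line along which they close (so a half turn about z gives the same grasp; the last joint's range is limited). The gripper opens to 85 mm and grips with 20 to 120 N. Pads are 22 mm wide; open, the fingers measure 114 mm over their backs; the gripper's body (76 mm by 85 mm) begins 54 mm behind the grasp point. The pads swing forward as they close: fully open they stand 13 mm farther back than shut.
Start: joints at [1.158, 0.241, 0.005, 1.335, 0, 1.571], TCP at [0.201, 0.458, 0.231] pointing down, gripper open.
Joint ranges: [-2.72, 2.72], [-1.05, 1.87], [-1.09, 1.28], [-1.99, 2.15], [-1.42, 1.44], [-3.14, 3.14]. Speed limits (rad/s): [2.79, 2.79, 3.14, 3.14, 3.14, 3.14].

### API

Orientations are given as a unit quaternion [x, y, z, w].
In Python, from workcell import bot gives the robot as it stands.
- The arm moves only by the tool move_arm, never from a script. Its argument "motion" is a list of rows, each an object of numbers: "x", "y", "z": the shift along the tool's x, y, z in cm; "yaw": the turn about the tool's z in degrees. A call has 1 to 20 rows; each row is the pose to reach, as a shift and turn from the pose commanded when the call began, along the tool's axes at that moment; what a row does not reach only later rows make up. A row lasts 1/8 s, in which the tool goes at most 62.5 mm and 10.7 degrees, less where a joint would pass 70% of its speed; a pose out of reach is approached as far as the arm can. A call with a gripper value outside its range is refused whole. "gripper" is the opening, from -1 (shut) to 1 (fully open), set as the call begins (left out, the last holds). The fingers move at their own pace and stop on an object; the grip force is fixed at half the most. Time passes only in rows, so rows that repeat a pose let the fingers close. It gives the time, the measured TCP pose, the force, the opening and the grip force at its end, in the units of the state.
- bot.get_obs(): the state, without advancing time (a new reading comes with each control period).
- bot.camera(name): name is "scene" or "top"; returns the picture (420x560x3 uint8, blue, green, red); there is no depth.
- bot.camera_model(name): a dict with "K" (3x3 intrinsics, pixels), "dist" ([k1, k2, p1, p2, k3] as OpenCV has them; the pictures are not rectified), "world_from_camera" (4x4, takes a point from camera to world coordinates). Camera axes: x right, y down, z forward; pixel columns grow to the right and rows downward; lengths in m; the calibration is good to about 2 mm. A picture is of the moment at which its call begins. camera_model takes no time and is no camera call.
- bot.job_done(): hands the job in; it is judged then, once.
Trained networks look in the newest picture that a camera, given by its name, has taken for a name from the list of things; names that differ only in an ending like _2 or _b are one class to them, and where a whole thing is asked for, a point or a joint stands for the part that bears it (a point fixed in the world has none). Each returns a list of dicts, best first, with "score" (0 to 1); they miss things now and then, are a little off and sometimes report something else, mostly with a low value. They report only what shows in the picture. A call takes as long as a camera call. They do not tell look-alikes from the thing itself.
- bot.cut_out(camera, name): "mask" (420x560 bool, what is visible of it) and "centre" ([row, column] in pixels, amid what is visible of it).
The state is a dict: "clock": time; "joint_pos": joint angles; "joint_vel": joint speeds; "tau": joint torques, N m; "eef_pos": TCP position; "tool_rot": TCP orientation; "ft_force": force on the tool from outside, world axes, zero at the start; "ft_torque": the same for the moment, N m; "grip_width": finger opening in m; "grasp_force": force on a finger pad.
Only numpy, scipy, OpenCV 4.12 (cv2) and the standard library are available. Lean on these libraries where they do the work, as an engineer would, in place of code of your own. Each camera call takes 0.05 s, during which the arm holds its last target. There are 200 camera calls.

### The job

Take the battery pack out of the stringing machine's green tension head: squeeze its red snap tab in and lift it straight out without wrenching it against the catch. Then seat it gently, fully home, in the charger's white well, feeling for the well, which floats a little, and let go so that the tab springs out and latches. Never force or drop the pack, and leave the bottle, reel, grip roll and awl where they are.

Things in the scene. Friction and masses are not known exactly. Their poses are not given: they have to be found in the camera images.
- pack_center (a point): Centre (half-way up) of the loose black battery pack with a yellow band: 62 mm along x, 36 mm along y, 80 mm along z (up), about 0.3 kg. It starts latched upright in the head's bay, axes along the head's. A red snap tab is on its +y face. Squeezed fully, the tab frees it to lift straight up; otherwise its barb holds under the catch. Wrenching it in the bay with over 35 N breaks the catch
- pack_button (a point): Middle of the snap tab's red button on the pack's +y face, 21 mm above the pack's centre: 26 mm wide, 26 mm high, its face 6 mm proud of the pack (3 mm out from this point), so 42 mm over button and opposite face. Pinch it against the opposite face (closing along the pack's y). Its lower edge is 12 mm above the bay's rim. The point moves with the pack, not with the button
- snap (a joint): Travel of the tab in m: 0 sprung out, 0.005 pressed in (pack -y) to its stop; 4 N to start, 8 N at the stop. Over 4 mm frees the barb. The barb, 45 mm below the button's middle, is 20 mm wide, 4 mm proud, flat on top, sloped below. When pinched to the stop the fingers are 37 mm apart and the pack's centre lies 0.5 mm to -y of their middle. An off-centre pinch jams the pack on the bay's wall
- head: Dark green tension head, fixed, x from -51 to 145 mm, 106 mm wide, deck 34 mm high; origin on the bench under the centre of its battery bay; x runs towards its aluminium string gripper (71 mm high, x from 80 to 140 mm). The bay is a black well with 1.2 mm clearance round the pack, floor 6 mm and rounded rim 42 mm above the bench, catch on its +y side
- charger: Grey charger, fixed, x from -70 to 135 mm, 112 mm wide, rear housing (x over 75 mm) 50 mm high; origin on the bench under the MID position of its floating white well (this point does not float). The seated pack has its axes along the charger's, tab to +y, centre 56 mm above the bench, 1.5 mm of play up once latched. Standing on an end wall a held pack may pitch in the pads
- charger_mouth (a point): Mid position of the charger well's mouth, 52 mm above the bench. The white well is like the bay (clearance 1.2 mm in x, 1.6 mm in y, 8 mm walls with round tops, floor 36 mm below the rim). It floats up to 12 mm either way along the charger's x; where is NOT reported; 12 N of drag holds it. Off the mouth a pack stands on an end wall. It slides in freely with the tab held in. Over 35 N breaks it
- bottle: water bottle, 62 mm diameter, 190 mm tall, leave alone; origin at its foot
- reel: yellow-green string reel, 76 mm diameter, 36 mm high, leave alone; origin at its foot
- grip_roll: orange grip roll, 64 mm diameter, 28 mm high, leave alone; origin at its foot
- awl: awl lying on the bench, 160 mm long, leave alone; origin under it
Things that resemble listed ones, but are neither listed nor needed, are in the scene too. There is more than one size of the part that bears pack_center; the job needs the smallest.

How it is judged:
By the outcome, as a careful person would: the job done as asked, in the order asked, and still so for the second after the job is handed in, with the robot touching nothing.
It also fails if it takes over 67 s, if anything falls off the work surface, if the arm or the gripper's body presses on something with over 40 N, if the wrist force passes 120 N, or if a joint passes its speed limit or range.

## Working session

There is one attempt and no reset: what is moved stays moved. The work goes in short steps, Python scripts to look and compute and a tool call to move; the robot and the scene stay as the last step left them, time stands still between calls to the robot, and variables do not carry over. Pictures are saved under pics/ and viewed, at most 10 in all, crops included, and the job is handed in when it is done.

Besides the shell and the picture viewer there is one more tool, called as a command line: name --argument value ..., lists and objects as JSON in quotes. move_arm: Moves the arm, as the interface text tells. Its arguments: {"type":"object","properties":{"motion":{"type":"array"},"gripper":{"type":"number"}},"required":["motion"]}

```bash
mkdir -p pics; ls
python3 - <<'E'
from workcell import bot
import cv2,numpy as np
for c in("scene","top"):
    im=bot.camera(c); cv2.imwrite(f"pics/{c}0.png",im)
    m=bot.camera_model(c); print(c,m["K"],m["dist"],np.round(m["world_from_camera"],4).tolist())
    for n in("pack_center","head","charger"):
        for d in bot.cut_out(c,n)[:4]:
            print(n,round(d["score"],2),np.round(d["centre"]),d["mask"].sum())
o=bot.get_obs();print(o["eef_pos"],o["tool_rot"],o["clock"],o["ft_force"])
E
```

```text
pics
scene [[391.23311187   0.         284.81918128]
 [  0.         391.23311187 205.4037818 ]
 [  0.           0.           1.        ]] [-0.00124789  0.          0.          0.          0.        ] [[-0.0042, 0.8513, -0.5247, 1.1662], [1.0, 0.0051, 0.0002, -0.0016], [0.0028, -0.5247, -0.8513, 1.0743], [0.0, 0.0, 0.0, 1.0]]
pack_center 0.75 [172. 221.] 823
pack_center 0.68 [244. 142.] 1009
pack_center 0.58 [217. 211.] 408
head 0.28 [213. 213.] 374
charger 0.81 [221. 364.] 2230
top [[503.85247415   0.         272.90429314]
 [  0.         503.85247415 201.27058095]
 [  0.           0.           1.        ]] [-0.0125339  0.         0.         0.         0.       ] [[-0.0267, -0.9988, 0.0412, 0.4659], [-0.9996, 0.0261, -0.0136, 0.007], [0.0125, -0.0415, -0.9991, 1.3149], [0.0, 0.0, 0.0, 1.0]]
pack_center 0.96 [235. 352.] 809
pack_center 0.85 [176. 353.] 430
pack_center 0.81 [138. 428.] 1072
head 0.69 [153. 357.] 2766
head 0.69 [232. 272.] 658
charger 0.57 [194. 173.] 3599
[0.20056079 0.45790856 0.23116725] [ 2.04945634e-01  9.78773343e-01 -1.68571572e-04 -3.76552513e-05] 0.4 [-0.00318954 -0.22094455  0.0357037 ]
```

View pics/scene0.png

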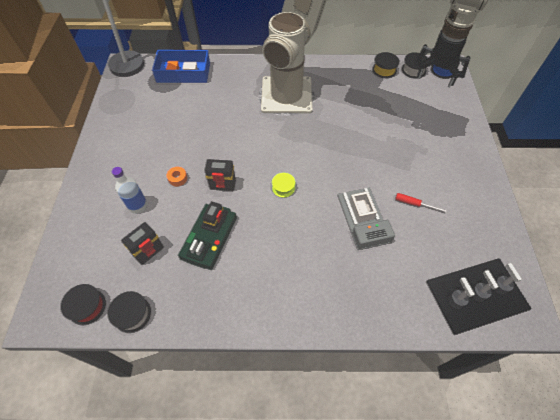

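View pics/top0.png

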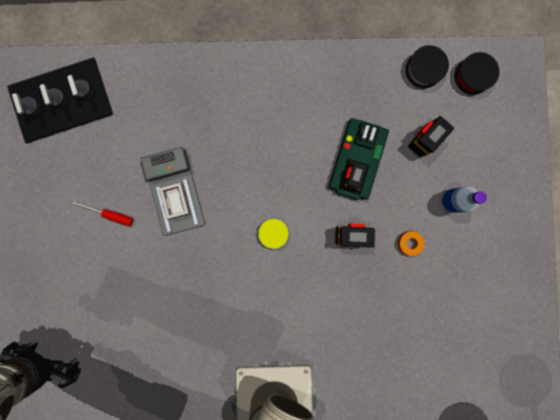

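Run:
```python
import cv2,numpy as np
t=cv2.imread("pics/top0.png");s=cv2.imread("pics/scene0.png")
f=lambda im,r,c,h,w,W,H:cv2.resize(im[r:r+h,c:c+w],(W,H),interpolation=cv2.INTER_CUBIC)
a=np.hstack([f(t,110,310,100,133,400,300),f(t,140,120,100,133,400,300)])
b=np.hstack([f(s,190,150,90,120,400,300),f(s,170,310,90,120,400,300)])
cv2.imwrite("pics/crop1.png",np.vstack([a,b]))
```

```text
(no output)
```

View pics/crop1.png

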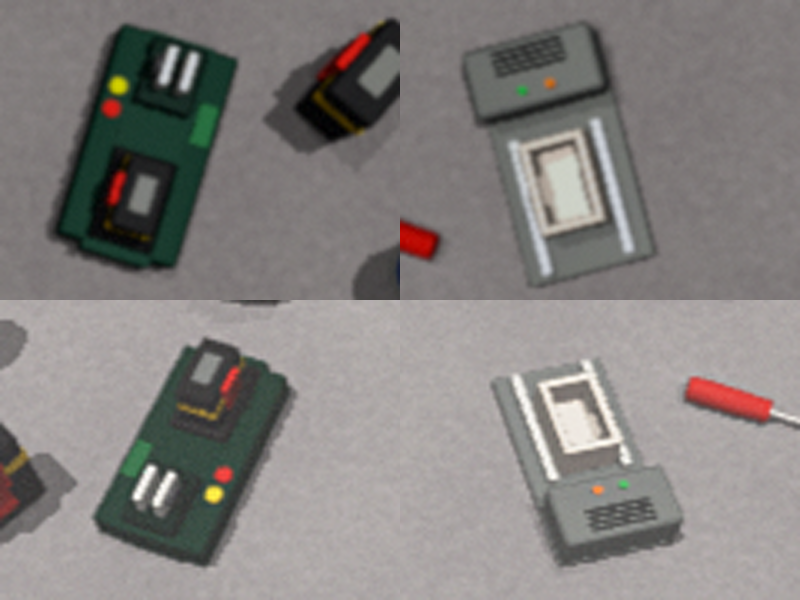

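Candidates: packs at top px (176,353), (235,352) and (138,428), given as row,column. The first sits in the green head at scene (217,211) and is the smallest. It has the red tab to head +y, so it's the one. The other two are bigger and stand loose on the bench. The charger's white well is at top (200,174).

```bash
cat > fit.py <<'E'
import cv2,numpy as np
from scipy.optimize import minimize
from workcell import bot
CM={c:bot.camera_model(c) for c in("top","scene")}
def proj(c,P):
    m=CM[c];T=np.linalg.inv(m["world_from_camera"])
    return cv2.projectPoints(np.asarray(P,float),cv2.Rodrigues(T[:3,:3])[0],T[:3,3],np.array(m["K"]),np.array(m["dist"]))[0][:,0]
def ray(c,px,z):
    m=CM[c];W=np.array(m["world_from_camera"])
    u=cv2.undistortPoints(np.array([[px]],float),np.array(m["K"]),np.array(m["dist"]))[0,0]
    d=W[:3,:3]@[u[0],u[1],1];return W[:3,3]+d*(z-W[2,3])/d[2]
def rect(x0,x1,y0,y1,z,sides="xXyY"):
    S={"x":((x0,y0),(x0,y1)),"X":((x1,y0),(x1,y1)),"y":((x0,y0),(x1,y0)),"Y":((x0,y1),(x1,y1))}
    return [np.array([[*a,z],[*b,z]]) for k in sides for a,b in [S[k]]]
def grads(im,s=.8):
    g=cv2.GaussianBlur(im.astype(np.float32),(0,0),s)
    return cv2.Sobel(g,cv2.CV_32F,1,0,ksize=3),cv2.Sobel(g,cv2.CV_32F,0,1,ksize=3)
def place(P,p):
    c,s=np.cos(p[2]),np.sin(p[2]);return np.c_[p[0]+c*P[:,0]-s*P[:,1],p[1]+s*P[:,0]+c*P[:,1],P[:,2]]
def score(p,segs,G,cams):
    t=np.linspace(.08,.92,40)[:,None];tot=0
    for c in cams:
        gx,gy=G[c]
        for s in segs:
            q=proj(c,place(s[0]*(1-t)+s[1]*t,p)).astype(np.float32)
            d=q[-1]-q[0];n=np.array([-d[1],d[0]])/np.hypot(*d)
            v=sum(cv2.remap(g,q[:,:1],q[:,1:],cv2.INTER_CUBIC)*k for g,k in((gx,n[0]),(gy,n[1])))
            if v.ndim==3:v=np.sqrt((v**2).sum(2))
            tot+=np.abs(v.mean(0)).sum()
    return -tot
def fit(p0,segs,G,cams,r=.012):
    best=None;rng=np.random.default_rng(0)
    for k in range(10):
        p=np.array(p0)+(rng.uniform(-1,1,3)*[r,r,.06] if k else 0)
        o=minimize(score,p,(segs,G,cams),method="Nelder-Mead",options=dict(initial_simplex=[p,p+[.004,0,0],p+[0,.004,0],p+[0,0,.03]],xatol=1e-5,fatol=1e-3))
        if best is None or o.fun<best.fun:best=o
    return best
E
cat > m1.py <<'E'
from fit import *
I={c:cv2.imread(f"pics/{c}0.png") for c in CM}
G={c:grads(I[c]) for c in CM}
h0=ray("top",(353,176),.08);c0=ray("top",(174,200),.045)
sets={"deck":(rect(-.051,.145,-.053,.053,.034,"XyY"),h0,-.30),
"pack":(rect(-.031,.031,-.018,.018,.086),h0,-.30),
"rim":(rect(-.0402,.0402,-.0276,.0276,.052)+rect(-.0322,.0322,-.0196,.0196,.052),c0,.24),
"housing":(rect(.075,.135,-.056,.056,.05),c0,.24)}
vis=[]
for n,(s,p,y) in sets.items():
    for cams in(("top","scene"),("top",),("scene",)):
        o=fit([p[0],p[1],y],s,G,cams)
        print(n,cams,np.round(o.x[:2]*1000,1),round(np.degrees(o.x[2]),2),round(-o.fun/len(cams)/len(s),1))
        if len(cams)==2:vis.append((s,o.x))
rows=[]
for c,boxes in(("top",((110,310),(140,120))),("scene",((185,150),(175,310)))):
    row=[]
    for r,cc in boxes:
        a=cv2.resize(I[c][r:r+100,cc:cc+133],(400,300),interpolation=cv2.INTER_CUBIC)
        for s,x in vis:
            for g in s:
                q=((proj(c,place(g,x))-[cc,r]+.5)*3-.5).round().astype(int)
                cv2.line(a,tuple(map(int,q[0])),tuple(map(int,q[1])),(255,0,255),1)
        row.append(a)
    rows.append(np.hstack(row))
cv2.imwrite("pics/fit1.png",np.vstack(rows))
E
python3 m1.py
```

```text
deck ('top', 'scene') [ 585.8 -218.9] -19.13 258.9
deck ('top',) [ 577.4 -216. ] -18.92 302.4
deck ('scene',) [ 585.8 -219.1] -19.22 335.6
pack ('top', 'scene') [ 581.8 -209.9] -23.3 204.9
pack ('top',) [ 564.9 -205.3] -15.82 210.7
pack ('scene',) [ 582.1 -209.5] -27.42 254.0
rim ('top', 'scene') [529.1 232.1] 13.92 370.7
rim ('top',) [529.4 232. ] 13.55 361.8
rim ('scene',) [526.3 241.1] 13.91 429.8
housing ('top', 'scene') [520.  239.6] 13.77 191.3
housing ('top',) [520.7 239.9] 13.77 217.9
housing ('scene',) [540.1 231. ] 13.5 187.0
```

View pics/fit1.png

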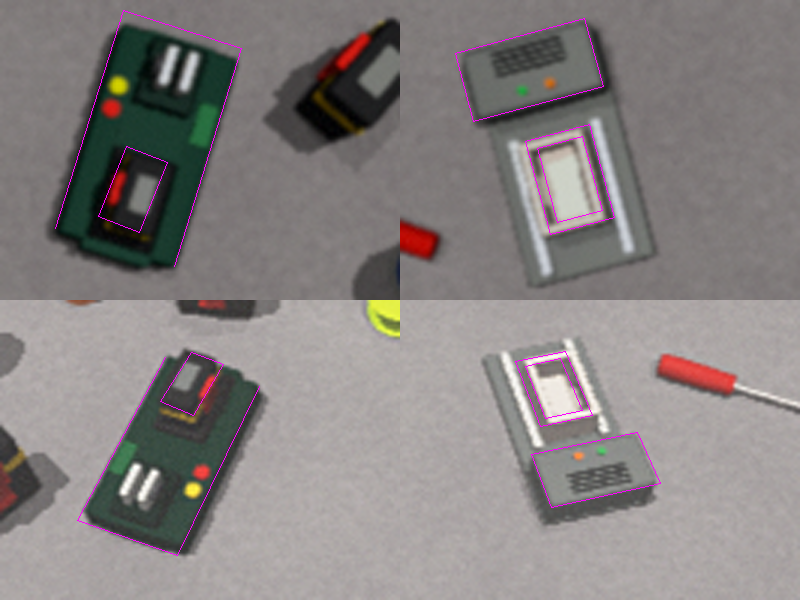

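```bash
cat > m2.py <<'E'
from fit import *
I={c:cv2.imread(f"pics/{c}0.png") for c in CM}
def sgn(p,items,G,cams):
    # items: list of (3D pts seg, interior 3D pt, sign of outward gradient)
    t=np.linspace(.1,.9,40)[:,None];tot=0
    for c in cams:
        gx,gy=G[c]
        for s,inn,k in items(c,p):
            q=(s[0]*(1-t)+s[1]*t).astype(np.float32);d=q[-1]-q[0];n=np.array([-d[1],d[0]])/np.hypot(*d)
            if n@(q.mean(0)-inn)<0:n=-n
            v=sum(cv2.remap(g,q[:,:1],q[:,1:],cv2.INTER_CUBIC)*a for g,a in((gx,n[0]),(gy,n[1])))
            tot+=k*v.mean()
    return -tot
def head(c,p):
    b=np.array([[x,y,z] for x in(-.051,.145) for y in(-.053,.053) for z in(0,.034)])
    h=cv2.convexHull(proj(c,place(b,p)).astype(np.float32))[:,0];m=h.mean(0)
    ex=proj(c,place(np.array([[-.051,0,.017]]),p))[0]
    for a,bb in zip(h,np.roll(h,-1,0)):
        L=np.hypot(*(a-bb))
        mid=(a+bb)/2
        if L>12 and np.hypot(*(mid-ex))>12: yield np.array([a,bb]),m,-1
def rim(c,p):
    m=proj(c,place(np.array([[0,0,.05]]),p))[0]
    for s in rect(-.0395,.0395,-.0269,.0269,.051): yield proj(c,place(s,p)),m,-1
def rimin(c,p):
    m=proj(c,place(np.array([[0,0,.05]]),p))[0]
    yield from rim(c,p)
    for s in rect(-.0329,.0329,-.0203,.0203,.051): yield proj(c,place(s,p)),m,.5
h0=[.577,-.216,-.33];c0=[.529,.237,.24]
sat={c:grads((I[c].max(2).astype(float)-I[c].min(2))) for c in CM}
gr={c:grads(I[c].mean(2)) for c in CM}
def run(n,items,p0,G):
    out=None
    for cams in(("top",),("scene",),("top","scene")):
        best=None;rng=np.random.default_rng(1)
        for k in range(15):
            p=np.array(p0)+(rng.uniform(-1,1,3)*[.01,.01,.05] if k else 0)
            o=minimize(sgn,p,(items,G,cams),method="Nelder-Mead",options=dict(initial_simplex=[p,p+[.004,0,0],p+[0,.004,0],p+[0,0,.03]]))
            if best is None or o.fun<best.fun:best=o
        print(n,cams,np.round(best.x[:2]*1000,1),round(np.degrees(best.x[2]),2),round(-best.fun,1));out=best.x
    return out
H=run("head",head,h0,sat);R=run("rim",rim,c0,gr);R2=run("rimin",rimin,c0,gr)
# pack features: red button and label centroids
for c,box in(("top",(160,195,335,372)),("scene",(195,235,190,230))):
    r0,r1,a0,a1=box;b=I[c][r0:r1,a0:a1].astype(float)
    w=np.clip(b[...,2]-b[...,1]-60,0,None)*(b[...,1]<70);yy,xx=np.mgrid[r0:r1,a0:a1]
    px=((xx*w).sum()/w.sum(),(yy*w).sum()/w.sum());print(c,"red",np.round(px,1),np.round(ray(c,px,.074)*1000,1))
    pb=proj(c,place(np.array([[0,.0225,.072]]),H))[0];print(" predicted button px",pb.round(1))
rows=[]
for c,boxes in(("top",((110,310),(140,120))),("scene",((185,150),(175,310)))):
    row=[]
    for (r,cc),it,x in zip(boxes,(head,rimin),(H,R2)):
        a=cv2.resize(I[c][r:r+100,cc:cc+133],(400,300),interpolation=cv2.INTER_CUBIC)
        segs=[s for s,_,_ in it(c,x)]
        if it is head: segs+=[proj(c,place(s,x)) for s in rect(-.031,.031,-.018,.018,.086)]
        for g in segs:
            q=((g-[cc,r]+.5)*3-.5).round().astype(int)
            cv2.line(a,tuple(map(int,q[0])),tuple(map(int,q[1])),(255,0,255),1)
        row.append(a)
    rows.append(np.hstack(row))
cv2.imwrite("pics/fit2.png",np.vstack(rows))
E
python3 m2.py
```

```text
head ('top',) [ 574.7 -221.3] -22.51 160.7
head ('scene',) [ 566.8 -209.8] -18.77 96.1
head ('top', 'scene') [ 576.5 -214.6] -18.37 193.2
rim ('top',) [527.4 238.9] 13.56 784.1
rim ('scene',) [525.5 241.4] 13.91 1084.1
rim ('top', 'scene') [526.5 240.3] 13.85 1732.4
rimin ('top',) [527.4 239.1] 13.52 1037.1
rimin ('scene',) [525.6 241.3] 13.79 1457.1
rimin ('top', 'scene') [526.6 240.3] 13.72 2319.3
top red [348.3 172.2] [ 584.3 -198.6   74. ]
 predicted button px [346.1 172.6]
scene red [218.4 213.4] [ 578.6 -198.1   74. ]
 predicted button px [220.  215.2]
```

View pics/fit2.png

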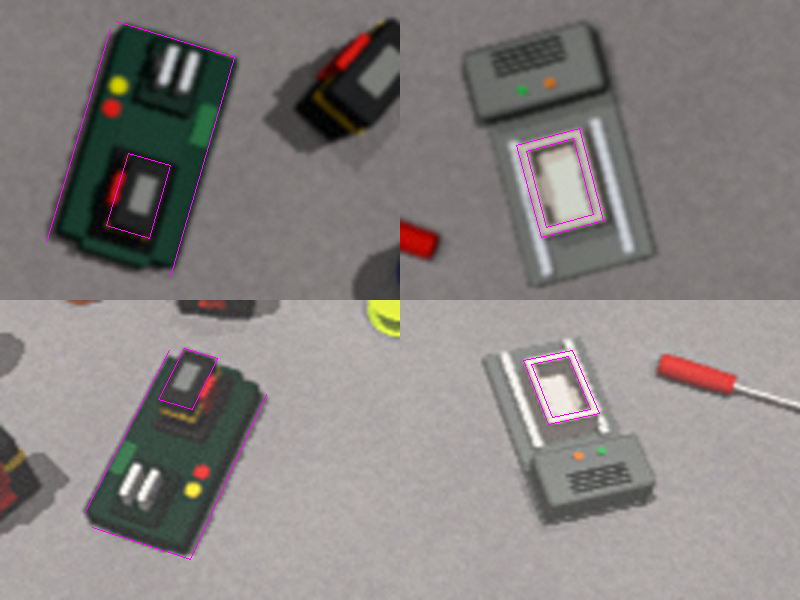

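The overlay fits the well: top crop (517-603,130-236), giving (0.527,0.240) and yaw 13.7°. The head fits at about (0.576,-0.215) and yaw -18.5°. Moving above the head now.

move_arm --motion '[{"x": -61.4, "y": -46.6, "z": 0, "yaw": -5.1}, {"x": -61.4, "y": -46.6, "z": 0, "yaw": -5.1}, {"x": -61.4, "y": -46.6, "z": 0, "yaw": -5.1}, {"x": -61.4, "y": -46.6, "z": 0, "yaw": -5.1}, {"x": -61.4, "y": -46.6, "z": 0, "yaw": -5.1}, {"x": -61.4, "y": -46.6, "z": 0, "yaw": -5.1}, {"x": -61.4, "y": -46.6, "z": 0, "yaw": -5.1}, {"x": -61.4, "y": -46.6, "z": 0, "yaw": -5.1}, {"x": -61.4, "y": -46.6, "z": 0, "yaw": -5.1}, {"x": -61.4, "y": -46.6, "z": 0, "yaw": -5.1}, {"x": -61.4, "y": -46.6, "z": 0, "yaw": -5.1}, {"x": -61.4, "y": -46.6, "z": 0, "yaw": -5.1}, {"x": -61.4, "y": -46.6, "z": 0, "yaw": -5.1}, {"x": -61.4, "y": -46.6, "z": 0, "yaw": -5.1}]' --gripper 1

```text
clock: 2.15
eef_pos: [0.5763, -0.2168, 0.2302]
tool_rot: [0.162, 0.987, 0.0, -0.001]
ft_force: [0.4, 0.7, 0.4]
grip_width: 0.0854
grasp_force: 0.0
```

```bash
cat > m3.py <<'E'
from fit import *
I={c:cv2.imread(f"pics/{c}0.png") for c in CM}
a=np.radians(-18.6);R=np.array([[np.cos(a),np.sin(a)],[-np.sin(a),np.cos(a)]])
for c,box in(("top",(164,186,346,364)),("scene",(198,222,200,222))):
    r0,r1,a0,a1=box;b=I[c][r0:r1,a0:a1].astype(float);yy,xx=np.mgrid[r0:r1,a0:a1]
    w=np.clip(b.min(2)-70,0,None);px=np.array(((xx*w).sum()/w.sum(),(yy*w).sum()/w.sum()))
    print(c,"label",px.round(1),np.round(ray(c,px,.086)*1000,1),w.max())
# deck lights & green head via hue mask: min-area rect of green pixels
for c,box in(("top",(112,205,322,395)),("scene",(195,275,170,245))):
    r0,r1,a0,a1=box;b=I[c][r0:r1,a0:a1].astype(int)
    m=((b[...,1]-np.maximum(b[...,0],b[...,2]))>8).astype(np.uint8)
    h=cv2.convexHull(cv2.findNonZero(m))
    print(c,[ (np.round(x,1)) for x in cv2.minAreaRect(h)])
    q=cv2.boxPoints(cv2.minAreaRect(h))+[a0,r0]
    print([np.round(ray(c,x,.034)[:2]*1000,0).tolist() for x in q])
o=bot.get_obs();q=o["tool_rot"]
from scipy.spatial.transform import Rotation as Ro
Y=Ro.from_quat(q).as_matrix();print(o["clock"],o["eef_pos"],np.degrees(np.arctan2(Y[1,1],Y[0,1])),o["ft_force"],o["joint_pos"])
E
python3 m3.py
```

```text
top label [357.1 174.4] [ 577.  -217.9   86. ] 57.0
scene label [209.2 203.2] [ 550.8 -226.5   86. ] 106.0
top [array([36.6, 47.1]), array([40., 76.]), np.float64(17.2)]
[[545.0, -152.0], [730.0, -216.0], [698.0, -314.0], [512.0, -249.0]]
scene [array([37. , 38.5]), array([32.6, 62.6]), np.float64(26.6)]
[[693.0, -309.0], [500.0, -249.0], [553.0, -153.0], [738.0, -220.0]]
2.15 [ 0.57625498 -0.21683555  0.23018253] 71.29712326847151 [0.39477492 0.6592999  0.38294075] [-3.59915781e-01  4.78411307e-01  3.46541949e-01  1.44004587e+00
  4.02877118e-05 -3.34890689e-02]
```

move_arm --motion '[{"z": 4}, {"z": 8}, {"z": 12}, {"z": 15}, {"z": 17}, {"z": 18.2}, {"z": 18.2}, {"z": 18.2}]' --gripper 0.3

```text
invalid input at $.motion[0]: expected keys x, y, z, yaw
```

```bash
cat > st.py <<'E'
from workcell import bot
import numpy as np
from scipy.spatial.transform import Rotation as Ro
o=bot.get_obs();M=Ro.from_quat(o["tool_rot"]).as_matrix()
print("t",round(o["clock"],2),"pos",np.round(o["eef_pos"]*1000,2),"yawY",round(np.degrees(np.arctan2(M[1,1],M[0,1])),2),"Ftool",np.round(M.T@o["ft_force"],2),"Ttool",np.round(M.T@o["ft_torque"],3),"w",round(o["grip_width"]*1000,2),"gf",round(float(np.max(o["grasp_force"])),2))
E
python3 st.py
python3 - <<'E'
import sys;sys.path.insert(0,'.')
from workcell import bot
import cv2
im=bot.camera("scene");cv2.imwrite("pics/s1.png",cv2.resize(im[150:270,140:300],(800,600),interpolation=cv2.INTER_CUBIC))
E
```

```text
t 2.15 pos [ 576.25 -216.84  230.18] yawY 71.3 Ftool [-0.16  0.75 -0.38] Ttool [-0.056  0.007 -0.01 ] w 85.43 gf 0.0
```

View pics/s1.png

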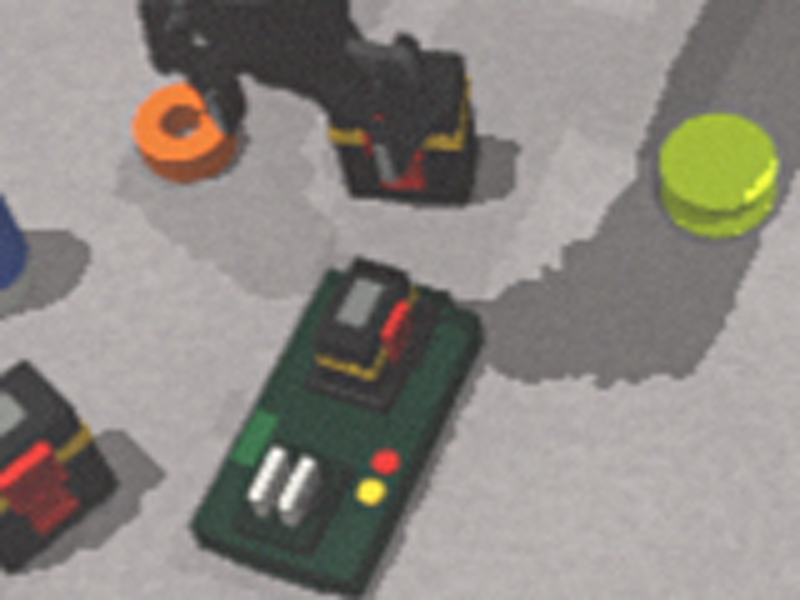

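The scene crop shows the open gripper hovering over the bay pack, which is at crop (370,320), with the path down clear. Descending with full keys.

move_arm --motion '[{"x": 0, "y": 0, "z": 4, "yaw": 0}, {"x": 0, "y": 0, "z": 8, "yaw": 0}, {"x": 0, "y": 0, "z": 12, "yaw": 0}, {"x": 0, "y": 0, "z": 15, "yaw": 0}, {"x": 0, "y": 0, "z": 17, "yaw": 0}, {"x": 0, "y": 0, "z": 18.2, "yaw": 0}, {"x": 0, "y": 0, "z": 18.2, "yaw": 0}, {"x": 0, "y": 0, "z": 18.2, "yaw": 0}]' --gripper 0.6

```text
clock: 3.2
eef_pos: [0.5768, -0.2151, 0.0506]
tool_rot: [0.161, 0.987, -0.0, 0.001]
ft_force: [0.3, -0.5, -0.1]
grip_width: 0.0684
grasp_force: 0.0
```

```bash
python3 st.py
```

```text
t 3.2 pos [ 576.84 -215.11   50.61] yawY 71.47 Ftool [-0.48 -0.42  0.05] Ttool [ 0.012  0.026 -0.024] w 68.4 gf 0.0
```

move_arm --motion '[{"x": 0, "y": 0, "z": 0, "yaw": 0}, {"x": 0, "y": 0, "z": 0, "yaw": 0}, {"x": 0, "y": 0, "z": 0, "yaw": 0}]' --gripper 0.3

```text
clock: 3.58
eef_pos: [0.5762, -0.2153, 0.0497]
tool_rot: [0.161, 0.987, -0.0, 0.0]
ft_force: [0.6, -1.1, 0.1]
grip_width: 0.0555
grasp_force: 0.0
```

```bash
python3 st.py;python3 - <<'E'
from workcell import bot
import cv2
im=bot.camera("scene");cv2.imwrite("pics/s2.png",cv2.resize(im[180:250,170:264],(800,600),interpolation=cv2.INTER_CUBIC))
E
python3 st.py
```

```text
t 3.58 pos [ 576.24 -215.31   49.66] yawY 71.44 Ftool [-0.93 -0.85 -0.13] Ttool [ 0.057 -0.032  0.004] w 55.52 gf 0.0
t 3.62 pos [ 576.13 -215.31   49.5 ] yawY 71.44 Ftool [ 0.12  0.19 -0.42] Ttool [ 0.049 -0.018 -0.007] w 55.77 gf 0.0
```

View pics/s2.png

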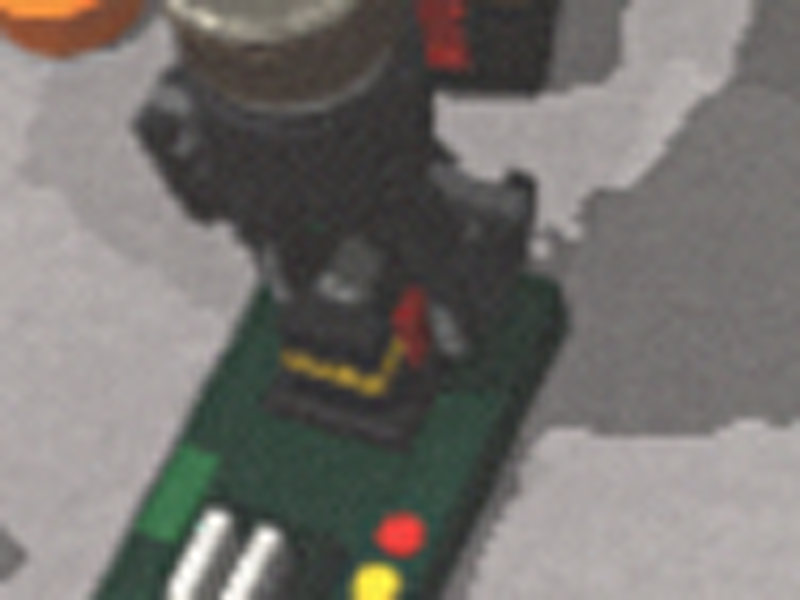

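Fingers straddle the pack: red button at crop (410,320), +y finger at (445,330), and the rim is clear. Nudging toward centre and closing in steps.

move_arm --motion '[{"x": -0.1, "y": -0.15, "z": 0.1, "yaw": 0.1}, {"x": -0.1, "y": -0.15, "z": 0.1, "yaw": 0.1}, {"x": -0.1, "y": -0.15, "z": 0.1, "yaw": 0.1}, {"x": -0.1, "y": -0.15, "z": 0.1, "yaw": 0.1}]' --gripper 0.13

```text
clock: 4.12
eef_pos: [0.5765, -0.2169, 0.0483]
tool_rot: [0.162, 0.987, 0.0, -0.0]
ft_force: [-1.0, -0.5, -0.4]
grip_width: 0.0484
grasp_force: 0.0
```

```bash
python3 st.py
```

```text
t 4.12 pos [ 576.53 -216.91   48.27] yawY 71.35 Ftool [ 0.76 -0.74  0.42] Ttool [ 0.008  0.068 -0.022] w 48.39 gf 0.0
```

move_arm --motion '[{"x": 0, "y": 0, "z": 0, "yaw": 0}, {"x": 0, "y": 0, "z": 0, "yaw": 0}, {"x": 0, "y": 0, "z": 0, "yaw": 0}]' --gripper 0.05

```text
clock: 4.5
eef_pos: [0.5766, -0.2167, 0.0484]
tool_rot: [0.162, 0.987, 0.0, 0.0]
ft_force: [1.4, 2.3, 0.3]
grip_width: 0.0449
grasp_force: 0.7
```

```bash
python3 st.py
```

```text
t 4.5 pos [ 576.62 -216.68   48.39] yawY 71.36 Ftool [-0.54  2.64 -0.34] Ttool [-0.305  0.047  0.013] w 44.95 gf 0.72
```

move_arm --motion '[{"x": 0, "y": 0.02, "z": 0, "yaw": 0}, {"x": 0, "y": 0.02, "z": 0, "yaw": 0}, {"x": 0, "y": 0.02, "z": 0, "yaw": 0}]' --gripper -0.03

```text
clock: 4.88
eef_pos: [0.5767, -0.2167, 0.0484]
tool_rot: [0.162, 0.987, 0.0, 0.0]
ft_force: [1.4, 2.2, 2.1]
grip_width: 0.0417
grasp_force: 3.7
```

```bash
python3 st.py
```

```text
t 4.88 pos [ 576.74 -216.66   48.43] yawY 71.35 Ftool [-0.59  2.56 -2.1 ] Ttool [-0.392  0.044 -0.017] w 41.66 gf 3.7
```

move_arm --motion '[{"x": 0, "y": 0, "z": 0, "yaw": 0}, {"x": 0, "y": 0, "z": 0, "yaw": 0}, {"x": 0, "y": 0, "z": 0, "yaw": 0}]' --gripper -0.11

```text
clock: 5.25
eef_pos: [0.5766, -0.217, 0.0484]
tool_rot: [0.162, 0.987, -0.0, 0.0]
ft_force: [0.2, 0.6, 0.9]
grip_width: 0.0384
grasp_force: 6.5
```

```bash
python3 st.py
```

```text
t 5.25 pos [ 576.58 -216.95   48.36] yawY 71.34 Ftool [ 0.01  0.66 -0.93] Ttool [-0.11  -0.089  0.01 ] w 38.37 gf 6.49
```

Near-zero side load: centred. Full squeeze.

move_arm --motion '[{"x": 0, "y": 0, "z": 0, "yaw": 0}, {"x": 0, "y": 0, "z": 0, "yaw": 0}, {"x": 0, "y": 0, "z": 0, "yaw": 0}, {"x": 0, "y": 0, "z": 0, "yaw": 0}, {"x": 0, "y": 0, "z": 0, "yaw": 0}]' --gripper -1

```text
clock: 5.88
eef_pos: [0.5766, -0.2176, 0.0488]
tool_rot: [0.162, 0.987, -0.001, 0.0]
ft_force: [-2.0, -3.1, 5.7]
grip_width: 0.0352
grasp_force: 61.1
```

```bash
python3 st.py
```

```text
t 5.88 pos [ 576.65 -217.57   48.76] yawY 71.32 Ftool [ 0.86 -3.61 -5.73] Ttool [0.958 0.114 0.015] w 35.21 gf 61.1
```

move_arm --motion '[{"x": 0, "y": -0.04, "z": -0.05, "yaw": 0}, {"x": 0, "y": -0.04, "z": -0.12, "yaw": 0}, {"x": 0, "y": -0.04, "z": -0.2, "yaw": 0}, {"x": 0, "y": -0.04, "z": -0.2, "yaw": 0}]'

```text
clock: 6.38
eef_pos: [0.5758, -0.2162, 0.0493]
tool_rot: [0.162, 0.987, 0.001, -0.001]
ft_force: [0.3, 0.2, -2.6]
grip_width: 0.0351
grasp_force: 60.2
```

```bash
python3 st.py
```

```text
t 6.38 pos [ 575.81 -216.17   49.27] yawY 71.38 Ftool [-0.23  0.26  2.64] Ttool [-0.015 -0.058 -0.002] w 35.11 gf 60.23
```

Tool carries just the pack's weight, so the tab is free. Continuing straight up.

move_arm --motion '[{"x": 0, "y": 0, "z": -0.2, "yaw": 0}, {"x": 0, "y": 0, "z": -0.4, "yaw": 0}, {"x": 0, "y": 0, "z": -0.7, "yaw": 0}, {"x": 0, "y": 0, "z": -1.0, "yaw": 0}]'

```text
clock: 6.88
eef_pos: [0.5765, -0.2171, 0.0606]
tool_rot: [0.162, 0.987, 0.0, 0.0]
ft_force: [0.1, -0.2, -2.7]
grip_width: 0.0353
grasp_force: 60.2
```

```bash
python3 st.py
```

```text
t 6.88 pos [ 576.52 -217.1    60.65] yawY 71.35 Ftool [-0.18 -0.18  2.73] Ttool [ 0.007 -0.018 -0.029] w 35.29 gf 60.22
```

move_arm --motion '[{"x": 0, "y": 0, "z": -0.5, "yaw": 0}, {"x": 0, "y": 0, "z": -1.2, "yaw": 0}, {"x": 0, "y": 0, "z": -2.2, "yaw": 0}, {"x": 0, "y": 0, "z": -3.4, "yaw": 0}, {"x": 0, "y": 0, "z": -5, "yaw": 0}, {"x": 0, "y": 0, "z": -7, "yaw": 0}, {"x": 0, "y": 0, "z": -9, "yaw": 0}, {"x": 0, "y": 0, "z": -10, "yaw": 0}, {"x": 0, "y": 0, "z": -10, "yaw": 0}]'

```text
clock: 8.0
eef_pos: [0.5771, -0.2173, 0.1616]
tool_rot: [0.162, 0.987, -0.0, 0.001]
ft_force: [0.0, 1.0, -3.3]
grip_width: 0.0353
grasp_force: 60.3
```

```bash
python3 st.py
```

```text
t 8.0 pos [ 577.12 -217.35  161.62] yawY 71.35 Ftool [0.3  0.97 3.32] Ttool [-0.013 -0.012 -0.013] w 35.3 gf 60.26
```

move_arm --motion '[{"x": 0.6, "y": 1.3, "z": 0, "yaw": -1}, {"x": 1.9, "y": 4.2, "z": 0, "yaw": -3.2}, {"x": 3.9, "y": 8.4, "z": 0, "yaw": -6.5}, {"x": 6.0, "y": 13, "z": 0, "yaw": -10}, {"x": 8.2, "y": 17.6, "z": 0, "yaw": -13.6}, {"x": 10.3, "y": 22.2, "z": 0, "yaw": -17.2}, {"x": 12.4, "y": 26.8, "z": 0, "yaw": -20.7}, {"x": 14.6, "y": 31.3, "z": 0, "yaw": -24.3}, {"x": 16.5, "y": 35.5, "z": 0, "yaw": -27.5}, {"x": 18.1, "y": 38.9, "z": 0, "yaw": -30.1}, {"x": 19.1, "y": 41, "z": 0, "yaw": -31.8}, {"x": 19.4, "y": 41.8, "z": 0, "yaw": -32.4}, {"x": 19.4, "y": 41.8, "z": 0, "yaw": -32.4}, {"x": 19.4, "y": 41.8, "z": 0, "yaw": -32.4}]'

```text
clock: 9.75
eef_pos: [0.5262, 0.24, 0.16]
tool_rot: [-0.119, 0.993, -0.0, -0.0]
ft_force: [0.2, -0.6, -2.9]
grip_width: 0.0355
grasp_force: 60.5
```

```bash
python3 st.py
```

```text
t 9.75 pos [526.21 240.01 160.04] yawY 103.68 Ftool [-0.08 -0.65  2.94] Ttool [ 0.002  0.016 -0.046] w 35.49 gf 60.46
```

move_arm --motion '[{"x": 0, "y": 0.07, "z": 1, "yaw": 0}, {"x": 0, "y": 0.07, "z": 2.5, "yaw": 0}, {"x": 0, "y": 0.07, "z": 4, "yaw": 0}, {"x": 0, "y": 0.07, "z": 5, "yaw": 0}, {"x": 0, "y": 0.07, "z": 5.5, "yaw": 0}, {"x": 0, "y": 0.07, "z": 5.5, "yaw": 0}, {"x": 0, "y": 0.07, "z": 5.5, "yaw": 0}]'

```text
clock: 10.62
eef_pos: [0.5266, 0.2419, 0.1058]
tool_rot: [-0.12, 0.993, 0.0, 0.001]
ft_force: [0.1, 0.1, -2.1]
grip_width: 0.035
grasp_force: 60.4
```

```bash
python3 st.py
python3 - <<'E'
from workcell import bot
import cv2,numpy as np
s=bot.camera("scene");t=bot.camera("top");cv2.imwrite("pics/s3full.png",s);cv2.imwrite("pics/t3full.png",t)
f=lambda im,r,c:cv2.resize(im[r:r+90,c:c+80],(400,450),interpolation=cv2.INTER_CUBIC)
cv2.imwrite("pics/s3.png",np.hstack([f(s,160,325),f(t,140,130)]))
E
```

```text
t 10.62 pos [526.61 241.9  105.84] yawY 103.75 Ftool [-0.13  0.06  2.11] Ttool [-0.011 -0.034 -0.064] w 35.03 gf 60.44
```

View pics/s3.png

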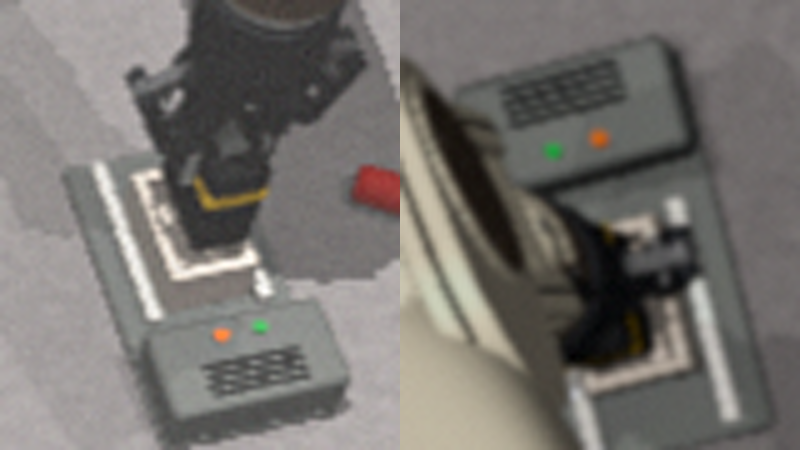

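The pack hangs just above the white well: scene crop well edge at (175,275)-(250,250), pack lower edge at (190,245)-(250,240). Checking the lower edge against the model numerically.

Run:
```python
from fit import *
c,s=np.cos(np.radians(13.75)),np.sin(np.radians(13.75))
def P(x,y,z,o): return [o[0]+c*x-s*y,o[1]+s*x+c*y,z]
o=[.5267,.2414]
for n,q in(("pack bottom",[P(.031,-.018,.0635,o),P(.031,.018,.0635,o)]),("well outer",[P(.0395,-.0269,.051,[.5266,.2403]),P(.0395,.0269,.051,[.5266,.2403])])):
    print(n,[((p-[325,160]+.5)*5-.5).round(0).tolist() for p in proj("scene",q)])
im=cv2.imread("pics/s3full.png").mean(2).astype(np.float32);im=cv2.GaussianBlur(im,(0,0),.7)
# vertical profile down the middle of the +x end face in world-x direction
for y in(-.010,0,.010):
    xs=np.arange(.015,.055,.0005);q=proj("scene",[P(x,y,.0635,o) for x in xs]).astype(np.float32)
    v=cv2.remap(im,q[:,:1],q[:,1:],cv2.INTER_CUBIC)[:,0];g=np.gradient(v)
    print(y,"edge x at",[(round(xs[i]*1000,1),round(float(g[i]),1)) for i in range(1,79) if abs(g[i])>2 and abs(g[i])>=abs(g[i-1]) and abs(g[i])>abs(g[i+1])])
```

```text
pack bottom [[187.0, 256.0], [244.0, 244.0]]
well outer [[173.0, 281.0], [257.0, 264.0]]
-0.01 edge x at [(np.float64(26.5), 3.2), (np.float64(29.5), 4.8), (np.float64(33.5), 5.9), (np.float64(37.5), 9.4), (np.float64(45.0), -8.6)]
0 edge x at [(np.float64(25.0), 2.8), (np.float64(28.5), 5.9), (np.float64(32.0), 5.6), (np.float64(36.0), 8.4), (np.float64(39.0), 7.1), (np.float64(44.5), -8.2), (np.float64(46.0), -9.5), (np.float64(50.0), -2.6)]
0.01 edge x at [(np.float64(27.5), 3.1), (np.float64(31.0), 4.1), (np.float64(35.0), 6.9), (np.float64(36.0), 6.5), (np.float64(38.5), 11.1), (np.float64(45.5), -9.4), (np.float64(49.0), -6.0)]
```

move_arm --motion '[{"x": 0, "y": -0.07, "z": 0.3, "yaw": 0}, {"x": 0, "y": -0.07, "z": 0.6, "yaw": 0}, {"x": 0, "y": -0.07, "z": 0.8, "yaw": 0}, {"x": 0, "y": -0.07, "z": 0.95, "yaw": 0}, {"x": 0, "y": -0.07, "z": 1.05, "yaw": 0}, {"x": 0, "y": -0.07, "z": 1.15, "yaw": 0}, {"x": 0, "y": -0.07, "z": 1.2, "yaw": 0}, {"x": 0, "y": -0.07, "z": 1.2, "yaw": 0}]'

```text
clock: 11.72
eef_pos: [0.5263, 0.241, 0.0933]
tool_rot: [-0.12, 0.993, 0.0, 0.0]
ft_force: [0.1, -0.7, -3.5]
grip_width: 0.0357
grasp_force: 60.4
```

```bash
python3 st.py
```

```text
t 11.72 pos [526.34 241.    93.32] yawY 103.75 Ftool [ 0.08 -0.69  3.47] Ttool [-0.04   0.043  0.04 ] w 35.68 gf 60.44
```

move_arm --motion '[{"x": 0, "y": 0, "z": 0.05, "yaw": 0}, {"x": 0, "y": 0, "z": 0.1, "yaw": 0}, {"x": 0, "y": 0, "z": 0.15, "yaw": 0}, {"x": 0, "y": 0, "z": 0.2, "yaw": 0}, {"x": 0, "y": 0, "z": 0.2, "yaw": 0}]'

```text
clock: 12.35
eef_pos: [0.5263, 0.241, 0.0913]
tool_rot: [-0.12, 0.993, 0.0, -0.0]
ft_force: [0.7, -0.2, -2.3]
grip_width: 0.0352
grasp_force: 60.4
```

```bash
python3 st.py
```

```text
t 12.35 pos [526.31 240.98  91.25] yawY 103.75 Ftool [-0.67 -0.37  2.29] Ttool [ 0.01  -0.015 -0.035] w 35.21 gf 60.44
```

move_arm --motion '[{"x": 0, "y": 0, "z": 0.05, "yaw": 0}, {"x": 0, "y": 0, "z": 0.1, "yaw": 0}, {"x": 0, "y": 0, "z": 0.15, "yaw": 0}, {"x": 0, "y": 0, "z": 0.2, "yaw": 0}, {"x": 0, "y": 0, "z": 0.2, "yaw": 0}]'

```text
clock: 12.98
eef_pos: [0.5263, 0.241, 0.0892]
tool_rot: [-0.12, 0.993, -0.0, -0.0]
ft_force: [-0.3, -0.1, -3.4]
grip_width: 0.0353
grasp_force: 60.4
```

```bash
python3 st.py
```

```text
t 12.97 pos [526.29 240.95  89.25] yawY 103.75 Ftool [ 0.31 -0.07  3.39] Ttool [-0.029  0.052  0.046] w 35.3 gf 60.44
```

move_arm --motion '[{"x": 0, "y": 0, "z": 0.08, "yaw": 0}, {"x": 0, "y": 0, "z": 0.16, "yaw": 0}, {"x": 0, "y": 0, "z": 0.24, "yaw": 0}, {"x": 0, "y": 0, "z": 0.32, "yaw": 0}, {"x": 0, "y": 0, "z": 0.4, "yaw": 0}, {"x": 0, "y": 0, "z": 0.5, "yaw": 0}, {"x": 0, "y": 0, "z": 0.5, "yaw": 0}]'

```text
clock: 13.85
eef_pos: [0.5263, 0.2409, 0.0842]
tool_rot: [-0.12, 0.993, -0.0, -0.0]
ft_force: [0.4, -1.4, -2.5]
grip_width: 0.0354
grasp_force: 60.4
```

```bash
python3 st.py
```

```text
t 13.85 pos [526.25 240.94  84.19] yawY 103.75 Ftool [-0.06 -1.45  2.52] Ttool [0.026 0.066 0.001] w 35.37 gf 60.44
```

Well inside the well, free. Continuing down.

move_arm --motion '[{"x": 0, "y": 0, "z": 0.1, "yaw": 0}, {"x": 0, "y": 0, "z": 0.25, "yaw": 0}, {"x": 0, "y": 0, "z": 0.4, "yaw": 0}, {"x": 0, "y": 0, "z": 0.55, "yaw": 0}, {"x": 0, "y": 0, "z": 0.7, "yaw": 0}, {"x": 0, "y": 0, "z": 0.85, "yaw": 0}, {"x": 0, "y": 0, "z": 1.0, "yaw": 0}, {"x": 0, "y": 0, "z": 1.0, "yaw": 0}]'

```text
clock: 14.85
eef_pos: [0.5262, 0.2409, 0.0741]
tool_rot: [-0.12, 0.993, -0.0, -0.0]
ft_force: [-0.6, 0.1, -3.4]
grip_width: 0.0352
grasp_force: 60.4
```

```bash
python3 st.py
```

```text
t 14.85 pos [526.21 240.91  74.1 ] yawY 103.75 Ftool [0.55 0.22 3.41] Ttool [0.021 0.024 0.008] w 35.24 gf 60.44
```

move_arm --motion '[{"x": 0, "y": 0, "z": 0.15, "yaw": 0}, {"x": 0, "y": 0, "z": 0.3, "yaw": 0}, {"x": 0, "y": 0, "z": 0.45, "yaw": 0}, {"x": 0, "y": 0, "z": 0.6, "yaw": 0}, {"x": 0, "y": 0, "z": 0.75, "yaw": 0}, {"x": 0, "y": 0, "z": 0.9, "yaw": 0}, {"x": 0, "y": 0, "z": 1.05, "yaw": 0}, {"x": 0, "y": 0, "z": 1.2, "yaw": 0}, {"x": 0, "y": 0, "z": 1.2, "yaw": 0}]'

```text
clock: 15.98
eef_pos: [0.5262, 0.2409, 0.0621]
tool_rot: [-0.12, 0.993, -0.0, -0.0]
ft_force: [1.0, 0.7, -3.4]
grip_width: 0.0354
grasp_force: 60.4
```

```bash
python3 st.py
```

```text
t 15.97 pos [526.21 240.88  62.13] yawY 103.75 Ftool [-1.16  0.4   3.42] Ttool [-0.008  0.081 -0.008] w 35.4 gf 60.44
```

Expected floor at TCP ≈58; slow steps to feel it.

move_arm --motion '[{"x": 0, "y": 0, "z": 0.06, "yaw": 0}, {"x": 0, "y": 0, "z": 0.12, "yaw": 0}, {"x": 0, "y": 0, "z": 0.18, "yaw": 0}, {"x": 0, "y": 0, "z": 0.24, "yaw": 0}, {"x": 0, "y": 0, "z": 0.3, "yaw": 0}, {"x": 0, "y": 0, "z": 0.3, "yaw": 0}]'

```text
clock: 16.73
eef_pos: [0.5263, 0.2409, 0.0592]
tool_rot: [-0.12, 0.993, -0.0, -0.0]
ft_force: [0.3, -0.3, -1.9]
grip_width: 0.0354
grasp_force: 60.4
```

```bash
python3 st.py
```

```text
t 16.73 pos [526.3  240.94  59.23] yawY 103.75 Ftool [-0.19 -0.4   1.89] Ttool [-0.006  0.007 -0.014] w 35.37 gf 60.44
```

move_arm --motion '[{"x": 0, "y": 0, "z": 0.03, "yaw": 0}, {"x": 0, "y": 0, "z": 0.06, "yaw": 0}, {"x": 0, "y": 0, "z": 0.06, "yaw": 0}]'

```text
clock: 17.1
eef_pos: [0.5264, 0.241, 0.0588]
tool_rot: [-0.12, 0.993, -0.0, 0.0]
ft_force: [-0.1, 1.1, -3.0]
grip_width: 0.0354
grasp_force: 60.5
```

```bash
python3 st.py
```

```text
t 17.1 pos [526.37 240.99  58.76] yawY 103.75 Ftool [-0.17  1.1   2.97] Ttool [-0.039  0.017  0.046] w 35.41 gf 60.5
```

move_arm --motion '[{"x": 0, "y": 0, "z": 0.04, "yaw": 0}, {"x": 0, "y": 0, "z": 0.08, "yaw": 0}, {"x": 0, "y": 0, "z": 0.08, "yaw": 0}, {"x": 0, "y": 0, "z": 0.08, "yaw": 0}]'

```text
clock: 17.6
eef_pos: [0.5264, 0.241, 0.0587]
tool_rot: [-0.12, 0.993, 0.0, 0.0]
ft_force: [-2.2, -1.6, 5.8]
grip_width: 0.0353
grasp_force: 61.4
```

```bash
python3 st.py
```

```text
t 17.6 pos [526.42 240.99  58.71] yawY 103.75 Ftool [ 2.5  -1.08 -5.83] Ttool [ 0.13   0.66  -0.007] w 35.33 gf 61.41
```

Floor felt at about 9 N, at the expected height. Releasing gently.

move_arm --motion '[{"x": 0, "y": 0, "z": 0, "yaw": 0}, {"x": 0, "y": 0, "z": 0, "yaw": 0}, {"x": 0, "y": 0, "z": 0, "yaw": 0}]' --gripper -0.1

```text
clock: 17.98
eef_pos: [0.5267, 0.2411, 0.0581]
tool_rot: [-0.12, 0.993, 0.0, 0.0]
ft_force: [-1.4, -0.1, 3.2]
grip_width: 0.0384
grasp_force: 6.8
```

```bash
python3 st.py
```

```text
t 17.98 pos [526.66 241.12  58.15] yawY 103.75 Ftool [ 1.4   0.22 -3.18] Ttool [ 0.027  0.218 -0.005] w 38.36 gf 6.76
```

move_arm --motion '[{"x": 0, "y": 0, "z": 0, "yaw": 0}, {"x": 0, "y": 0, "z": 0, "yaw": 0}, {"x": 0, "y": 0, "z": 0, "yaw": 0}]' --gripper 0.05

```text
clock: 18.35
eef_pos: [0.5263, 0.241, 0.0577]
tool_rot: [-0.12, 0.993, -0.0, -0.0]
ft_force: [-0.7, 0.6, 0.2]
grip_width: 0.0448
grasp_force: 0.0
```

```bash
python3 st.py
```

```text
t 18.35 pos [526.33 240.98  57.69] yawY 103.75 Ftool [ 0.55  0.76 -0.22] Ttool [-0.039  0.048 -0.007] w 44.84 gf 0.0
```

move_arm --motion '[{"x": 0, "y": 0, "z": 0, "yaw": 0}, {"x": 0, "y": 0, "z": 0, "yaw": 0}, {"x": 0, "y": 0, "z": 0, "yaw": 0}, {"x": 0, "y": 0, "z": -1, "yaw": 0}, {"x": 0, "y": 0, "z": -3, "yaw": 0}, {"x": 0, "y": 0, "z": -7, "yaw": 0}, {"x": 0, "y": 0, "z": -12, "yaw": 0}, {"x": 10, "y": 0, "z": -17, "yaw": 0}, {"x": 16, "y": 0, "z": -17, "yaw": 0}, {"x": 20, "y": 0, "z": -17, "yaw": 0}, {"x": 20, "y": 0, "z": -17, "yaw": 0}]' --gripper 0.6

```text
clock: 19.73
eef_pos: [0.3291, 0.1924, 0.2292]
tool_rot: [-0.12, 0.993, 0.0, 0.0]
ft_force: [0.4, -0.6, -0.1]
grip_width: 0.0682
grasp_force: 0.0
```

```bash
python3 st.py
cat > m4.py <<'E'
from workcell import bot
import cv2,numpy as np
s=bot.camera("scene");t=bot.camera("top");cv2.imwrite("pics/s4full.png",s);cv2.imwrite("pics/t4full.png",t)
f=lambda im,r,c:cv2.resize(im[r:r+90,c:c+80],(400,450),interpolation=cv2.INTER_CUBIC)
cv2.imwrite("pics/s4.png",np.hstack([f(s,160,325),f(t,140,130)]))
E
python3 m4.py
```

```text
t 19.73 pos [329.1  192.4  229.15] yawY 103.8 Ftool [-0.23 -0.63  0.11] Ttool [-0.023 -0.089  0.05 ] w 68.18 gf 0.0
```

View pics/s4.png

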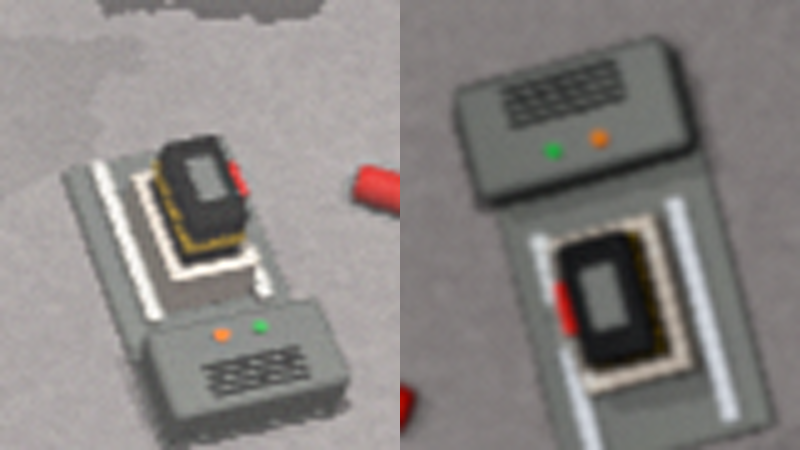

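Run:
```python
from fit import *
I={c:cv2.imread(f"pics/{c[0]}4full.png") for c in CM}
L={}
for c,(r0,c0,(lx,ly,hx,hy)) in{"top":(140,130,(175,255,225,340)),"scene":(160,325,(183,148,232,207))}.items():
    a0,r_0=c0+lx//5,r0+ly//5;a1,r1=c0+hx//5,r0+hy//5
    b=I[c][r_0:r1,a0:a1].astype(float).min(2);yy,xx=np.mgrid[r_0:r1,a0:a1]
    w=np.clip(b-(b.max()+b.min())/2,0,None);L[c]=np.array([(xx*w).sum()/w.sum(),(yy*w).sum()/w.sum()]);print(c,L[c],b.max(),b.min())
for z in(.090,.096,.100,.106): print(z,[(ray(c,L[c],z)[:2]*1000).round(1).tolist() for c in L])
c_,s_=np.cos(np.radians(13.75)),np.sin(np.radians(13.75))
for z in(.096,.104):
  for c in CM:
    g=grads(I[c].mean(2));o=fit([.5263,.2405,.24],rect(-.0305,.0305,-.0175,.0175,z),{c:g},(c,),.003);print(z,c,np.round(o.x[:2]*1000,1),np.degrees(o.x[2]).round(1),o.fun)
```

```text
top [170.19845534 198.89590329] 116.0 20.0
scene [366.00211161 194.91493213] 149.0 56.0
0.09 [[528.7, 239.6], [521.0, 242.6]]
0.096 [[528.4, 238.4], [524.9, 241.1]]
0.1 [[528.2, 237.7], [527.6, 240.1]]
0.106 [[527.9, 236.5], [531.5, 238.6]]
0.096 top [524.8 239.8] 13.0 -847.9683837890625
0.096 scene [527.1 239.6] 12.6 -564.935546875
0.104 top [524.5 238.2] 12.9 -864.6881103515625
0.104 scene [532.5 237.5] 12.6 -566.6934204101562
```

The pack is upright in the well (top crop 560-660, 235-365), its red tab out to +y at (565,310), and the top's height is about right within camera accuracy. I'll confirm with a gentle press on the lid using shut fingers; contact should come at z≈0.096.

move_arm --motion '[{"x": -4, "y": 0, "z": 0, "yaw": 0}, {"x": -9, "y": 0, "z": 0, "yaw": 0}, {"x": -14, "y": 0, "z": 0, "yaw": 0}, {"x": -18, "y": 0, "z": 0, "yaw": 0}, {"x": -20, "y": 0, "z": 2, "yaw": 0}, {"x": -20, "y": 0, "z": 6, "yaw": 0}, {"x": -20, "y": 0, "z": 9, "yaw": 0}, {"x": -20, "y": 0, "z": 11, "yaw": 0}, {"x": -20, "y": 0, "z": 11.9, "yaw": 0}, {"x": -20, "y": 0, "z": 12.2, "yaw": 0}, {"x": -20, "y": 0, "z": 12.5, "yaw": 0}, {"x": -20, "y": 0, "z": 12.8, "yaw": 0}, {"x": -20, "y": 0, "z": 12.8, "yaw": 0}]' --gripper -1

```text
clock: 21.45
eef_pos: [0.5264, 0.241, 0.1002]
tool_rot: [-0.12, 0.993, 0.0, 0.0]
ft_force: [0.5, -1.0, -0.4]
grip_width: 0.0
grasp_force: 0.0
```

```bash
python3 st.py
```

```text
t 21.45 pos [526.44 241.02 100.19] yawY 103.75 Ftool [-0.24 -1.07  0.41] Ttool [-0.029 -0.011  0.03 ] w 0.04 gf 0.0
```

move_arm --motion '[{"x": 0, "y": 0, "z": 0.08, "yaw": 0}, {"x": 0, "y": 0, "z": 0.16, "yaw": 0}, {"x": 0, "y": 0, "z": 0.24, "yaw": 0}, {"x": 0, "y": 0, "z": 0.32, "yaw": 0}, {"x": 0, "y": 0, "z": 0.32, "yaw": 0}]'

```text
clock: 22.08
eef_pos: [0.5263, 0.241, 0.0966]
tool_rot: [-0.12, 0.993, -0.0, -0.0]
ft_force: [-1.1, -1.1, 0.1]
grip_width: 0.0
grasp_force: 0.0
```

```bash
python3 st.py
```

```text
t 22.07 pos [526.27 240.96  96.6 ] yawY 103.75 Ftool [ 1.34 -0.79 -0.13] Ttool [-0.004  0.003 -0.02 ] w 0.02 gf 0.0
```

move_arm --motion '[{"x": 0, "y": 0, "z": 0.04, "yaw": 0}, {"x": 0, "y": 0, "z": 0.08, "yaw": 0}, {"x": 0, "y": 0, "z": 0.11, "yaw": 0}, {"x": 0, "y": 0, "z": 0.11, "yaw": 0}]'

```text
clock: 22.58
eef_pos: [0.5264, 0.241, 0.0961]
tool_rot: [-0.12, 0.993, 0.0, 0.0]
ft_force: [-0.7, -0.5, 5.0]
grip_width: 0.0001
grasp_force: 2.1
```

```bash
python3 st.py
```

```text
t 22.57 pos [526.43 241.02  96.09] yawY 103.75 Ftool [ 0.76 -0.33 -4.99] Ttool [0.078 0.338 0.007] w 0.09 gf 2.14
```

Lid met at 96.1 mm, so it's fully home. Backing off.

move_arm --motion '[{"x": 0, "y": 0, "z": -1, "yaw": 0}, {"x": 0, "y": 0, "z": -4, "yaw": 0}, {"x": 0, "y": 0, "z": -9, "yaw": 0}, {"x": 0, "y": 0, "z": -12, "yaw": 0}, {"x": 0, "y": 0, "z": -12, "yaw": 0}, {"x": 0, "y": 0, "z": -12, "yaw": 0}]'

```text
clock: 23.32
eef_pos: [0.526, 0.2408, 0.2149]
tool_rot: [-0.12, 0.993, -0.0, -0.001]
ft_force: [-0.6, -0.5, -0.5]
grip_width: 0.0005
grasp_force: 0.0
```

```bash
python3 st.py; python3 -c "
from workcell import bot
print(bot.job_done())"
```

```text
t 23.32 pos [525.97 240.81 214.87] yawY 103.75 Ftool [ 0.66 -0.31  0.45] Ttool [ 0.041  0.023 -0.017] w 0.5 gf 0.0
the job is handed in; nothing more can be done
None
```

I moved the battery pack from the tension head to the charger's white well and handed the job in at about 23 s: a light press met its lid at 96.1 mm (96 mm expected), so it is fully home; the tab shows sprung out, though I did not tug-test the latch.

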